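Open the push-and-turn jug of sanitiser concentrate

TASK

The spray bottle is due for a refill, so open the white jug of food-safe sanitiser concentrate that stands in the steel drip tray. Its push-and-turn cap only spins idly unless it is kept pressed down: press it firmly but not hard, feel for the inner cap to catch while you turn anticlockwise (seen from above), go on until it has let go, without wrenching it against its end stop or tugging while it still holds. Then lift the cap off and set it down gently, right way up, on the floor of the drip tray beside the jug, leaving the other things on the table where they are.

Things in the scene. Friction and masses are not known exactly. Their poses are not given: they have to be found in the camera images.
- cap: Grey ribbed outer shell of the jug's cap, 54 mm diameter, 34 mm high, two raised arrows on its flat top. Origin on its axis at its lower edge, z up; its heading means nothing. Grip its side from above across any diameter; 14 mm below its lower edge are free for fingertips. The hidden inner cap ends 1 mm lower, so on a flat floor the origin is 1 mm above it. 55 g in all.
- cap_top (a point): Centre of the cap's flat top. The shell spins idle on the inner cap. Pressed, it travels 4.5 mm on a spring (6 N at first, 11.5 N at the end; a wad below yields 1 mm more; 14 N holds it home). Its 6 lugs may first stand on the inner cap's 6 lugs after 1 mm; turned under pressure they drop in and catch within 60 degrees. Let up, it springs back; the inner cap stays as turned.
- neck (a point): Centre of the jug's neck rim, inside the cap, 17 mm below its top. Kept down and caught, the shell turns the inner cap (drag up to 0.2 N m). After 35 to 62 degrees anticlockwise its 3 lugs clear the neck's and it lifts straight off; about 18 degrees further is a hard stop, a sharp rise of moment. Over 50 N of contact in all damages the neck: stay under 25 N push or pull, 0.4 N m at the stop.
- jug: Full, heavy white plastic jug that stays put. Origin under the neck's axis on its underside, z up. Body 160 x 110 mm (x -50 to 110, y -55 to 55), 118 mm high; round shoulder up to 165 mm, arched handle on the +x side up to 166 mm, neck 34 mm across with rim at 200 mm. The closed cap's lower edge is at 183 mm, its top at 217 mm, on the neck's axis.
- drip_tray: Shallow open steel tray that stays put, 250 x 420 mm (x, y), 26 mm high, walls 3 mm. Origin at the centre of its underside, z up; its flat floor is at z = 3 mm. The jug stands in its -y half; the +y half, around y = 100 mm, is empty.
- spray_bottle: Bystander: clear spray bottle with a blue trigger head, 56 x 120 x 272 mm, origin under its centre. Leave it.
- timer: Bystander: small white pocket timer, 70 x 66 x 21 mm, origin under its centre. Leave it.
- tape_roll: Bystander: roll of tape lying flat, 103 mm across, 25 mm high, origin under its centre. Leave it.
- marker: Bystander: black and white marker pen lying down, 135 mm long, 17 mm thick, origin under its centre. Leave it.
There are look-alikes about, which are no part of the job. Of the things like the part that bears cap, leave any that is yellow; of the rest the larger one is meant.

How it is judged:
On the way:
1. the cap has been lifted clear of the neck (z of cap in the frame of jug above 0.206 m), for 0.2 s.
At the end, for the whole second after the job is handed in: The cap rests still, right way up (within 0.12 rad), on the floor of the drip tray inside its walls (lower edge no more than 8 mm above the tray's underside) (x of cap in the frame of drip_tray between -0.11 and 0.11 m and y of cap in the frame of drip_tray between -0.195 and 0.195 m and z of cap in the frame of drip_tray between 0 and 0.008 m and angle between cap's own z axis and vertical below 0.12 rad and linear speed of cap below 0.02 m/s); the robot touches nothing.
It fails at once if the jug's neck is overloaded: pressed, wrenched or pulled too hard (contact force between jug and anything else above 50 N).
It fails at once if the cap is dropped or slammed into the tray (z of cap in the frame of drip_tray below 0.04 m and linear speed of cap above 0.6 m/s).
It fails at once if a bystander is moved by more than 20 mm (distance of any of spray_bottle, timer, tape_roll, marker from where it was at the start of the episode above 0.02 m).
It also fails if it takes over 72 s, if anything falls off the work surface, if the arm or the gripper's body presses on something with over 40 N, if the wrist force passes 120 N, or if a joint passes its speed limit or range.

ROBOT

A 7-joint arm with a two-finger parallel gripper is mounted at the origin on a cart in front of the work surface, level with it; the furniture and walls round the work are solid. World frame = base frame: x ahead of the robot, y to its left, z up, the work surface at z = 0. Lengths are in m, angles in rad, forces in N, time in s.
With the tool pointing down it reaches from about 0.425 to 0.925 m from the base axis. Payload 6.8 kg.
Tool frame: the origin (TCP) lies at the very end of the fingers, on their centre line; the grasp point (between the pads) lies 19 mm behind it; z points along the fingers, y is the line along which they close (so a half turn about z gives the same grasp; the last joint's range is limited). The gripper opens to 85 mm and grips with 20 to 120 N. Pads are 22 mm wide; open, the fingers measure 114 mm over their backs; the gripper's body (76 mm by 85 mm) begins 54 mm behind the grasp point. The pads swing forward as they close: fully open they stand 13 mm farther back than shut.
Start: joints at [1.008, 0.477, 0.022, 1.555, -0.011, 1.109, -0.083], TCP at [0.297, -0.606, 0.202] pointing down, gripper open.
Joint ranges: [-2.96, 2.96], [-0.34, 2.1], [-1.41, 1.46], [0.24, 2.44], [-1.37, 4.51], [0.17, 1.92], [-2.96, 2.96]. Speed limits (rad/s): [2.39, 2.39, 3.14, 3.14, 3.14, 3.14, 3.14].

INTERFACE

Orientations are given as a rotation vector (axis times angle).
In Python, from bench import get_obs, viewer, r gives the robot as it stands. The module is installed in compiled form; this text tells all that it offers.
- The arm moves only by the tool play_rows, never from a script. Its argument "commands" is a list that holds one entry, the list of rows, each a list of 5 numbers: the gripper's target within -1 to 1 (shut at 1, half-way at 0, fully open at -1), then the shift along the tool's x, y, z scaled (see below), then the turn about the tool's z scaled (see below). A call has 1 to 12 rows; each row is the pose to reach, as a shift and turn from the pose commanded when the call began, along the tool's axes at that moment; what a row does not reach only later rows make up. The controller multiplies each number of a shift by 0.2 m and each number of a turn by pi/2 rad. A row lasts 1/12 s, in which the tool goes at most 41.7 mm and 7.16 degrees, less where a joint would pass 70% of its speed; a pose out of reach is approached as far as the arm can. A call with a number of a shift or a turn outside -1 to 1 is refused whole. A call with a gripper value outside its range is refused whole. The fingers move at their own pace and stop on an object; "grip_force" is the grip in N (left out, the last holds). Time passes only in rows, so rows that repeat a pose let the fingers close. It gives the time, the measured TCP pose, the force, the opening and the grip force at its end, in the units of the state.
- get_obs(): the state, without advancing time (a new reading comes with each control period).
- viewer.grab_frame(name): name is "scene" or "top"; returns a dict with "pixels" (480x640x3 uint8, red, green, blue), "fovy" (degrees; the focal length in pixels is half the picture's height over the tangent of half this angle, whatever the lens; pixels are square), "cx", "cy" (the principal point, pixels), "world_to_cam" (4x4, takes a point from world to camera coordinates). Camera axes: x right, y up, looking along -z (the intrinsics and any distortion apply to the point x, -y, -z); pixel columns grow to the right and rows downward; lengths in m; the calibration is good to about 2 mm. A picture is of the moment at which its call begins. There is no depth.
- r.hand_in(): hands the job in; it is judged then, once.
Trained networks look in a picture, given as the dict that the camera call returned (one of the last four; its "shot" number tells which), for a name from the list of things; names that differ only in an ending like _2 or _b are one class to them, and where a whole thing is asked for, a point or a joint stands for the part that bears it (a point fixed in the world has none). Each returns a list of dicts, best first, with "score" (0 to 1); they miss things now and then, are a little off and sometimes report something else, mostly with a low value. They report only what shows in the picture. A call takes as long as a camera call. They do not tell look-alikes from the thing itself.
- viewer.trace(picture, thing): "pixels" (480x640 bool, what is visible of it) and "rect" ([left, top, right, bottom] in pixels, round what is visible of it).
The state is a dict: "clock": time; "joints": joint angles; "qvel": joint speeds; "tau": joint torques, N m; "tcp_pos": TCP position; "orientation": TCP orientation; "contact_force": force on the tool from outside, world axes, zero at the start; "moment": the same for the moment, N m; "grip_width": finger opening in m; "gripper_force": force on a finger pad.
Only numpy, scipy, OpenCV 4.12 (cv2) and the standard library are available. Lean on these libraries where they do the work, as an engineer would, in place of code of your own. Each camera call takes 0.05 s, during which the arm holds its last target. There are 200 camera calls.

## Working session

There is one attempt and no reset: what is moved stays moved. The work goes in short steps, Python scripts to look and compute and a tool call to move; the robot and the scene stay as the last step left them, time stands still between calls to the robot, and variables do not carry over. Pictures are saved under pics/ and viewed, at most 10 in all, crops included, and the job is handed in when it is done.

Besides the shell and the picture viewer there is one more tool, called after ">>>" by a JSON object that holds its "fn" and its "kwargs". play_rows: Moves the arm, as the interface text tells. Shifts and turns lie within -1 to 1; 1 stands for 0.2 m of shift or pi/2 rad of turn. Its arguments: {"type":"object","properties":{"commands":{"type":"array","items":{"type":"array","items":{"type":"array","items":{"type":"number","minimum":-1,"maximum":1}}}},"grip_force":{"type":"number"}},"required":["commands"]}

```bash
mkdir -p pics
cat > h.py <<'E'
import numpy as np, cv2
from bench import get_obs, viewer, r
def proj(f,P):
    P=np.atleast_2d(P).astype(float); c=(f["world_to_cam"]@np.c_[P,np.ones(len(P))].T).T
    F=240/np.tan(np.radians(f["fovy"])/2)
    return np.c_[f["cx"]+F*c[:,0]/-c[:,2], f["cy"]+F*c[:,1]/c[:,2]]
def ray(f,u,v):
    F=240/np.tan(np.radians(f["fovy"])/2); M=np.linalg.inv(f["world_to_cam"])
    d=M[:3,:3]@np.array([(u-f["cx"])/F,-(v-f["cy"])/F,-1.]); return M[:3,3],d
def at_z(f,u,v,z):
    o,d=ray(f,u,v); return o+d*(z-o[2])/d[2]
def save(f,n): cv2.imwrite("pics/"+n,f["pixels"][:,:,::-1])
E
python3 - <<'E'
from h import *
o=get_obs();print({k:np.round(v,3) for k,v in o.items()})
for n in("scene","top"):
    f=viewer.grab_frame(n);save(f,n+"0.png");print(n,[k for k in f],f["fovy"],f["cx"],f["cy"],np.round(np.linalg.inv(f["world_to_cam"])[:3,3],3))
    for t in("cap","jug","drip_tray"):
        for d in viewer.trace(f,t)[:4]:print(t,round(d["score"],2),d["rect"])
E
```

```text
{'clock': np.float64(0.0), 'joints': array([ 1.008,  0.478,  0.022,  1.556, -0.012,  1.109, -0.083]), 'qvel': array([ 0.001,  0.   , -0.001,  0.002,  0.001, -0.   ,  0.002]), 'tau': array([ 0.0000e+00, -5.9645e+01,  1.6080e+00, -2.8119e+01,  1.2000e-02,
        9.0000e-03,  0.0000e+00]), 'tcp_pos': array([ 0.296, -0.606,  0.201]), 'orientation': array([-3.059e+00, -7.080e-01,  1.000e-03]), 'contact_force': array([-0.234,  0.429, -0.252]), 'moment': array([-0.008,  0.009, -0.016]), 'gripper_force': np.float64(0.0), 'grip_width': np.float64(0.085)}
scene ['pixels', 'fovy', 'cx', 'cy', 'world_to_cam', 'shot'] 56.77161805035395 310.27768890482486 230.4860661994325 [ 0.287 -0.803  0.849]
cap 0.94 [292.3, 221.0, 316.8, 249.0]
cap 0.71 [373.3, 240.6, 386.4, 259.9]
cap 0.64 [184.7, 199.4, 205.8, 218.1]
jug 0.7 [278.4, 232.3, 359.1, 316.3]
drip_tray 0.92 [201.1, 200.0, 382.7, 347.9]
top ['pixels', 'fovy', 'cx', 'cy', 'world_to_cam', 'shot'] 47.5105305638246 321.46195546487775 234.33931612859612 [ 0.384 -0.149  1.341]
cap 0.82 [329.7, 242.9, 358.6, 271.4]
cap 0.82 [157.6, 323.5, 182.6, 344.5]
cap 0.63 [316.2, 169.9, 334.3, 186.2]
jug 0.95 [311.9, 219.3, 367.7, 288.1]
jug 0.53 [328.9, 242.9, 359.0, 270.5]
drip_tray 0.65 [198.0, 203.7, 393.6, 345.5]
```

View pics/scene0.png

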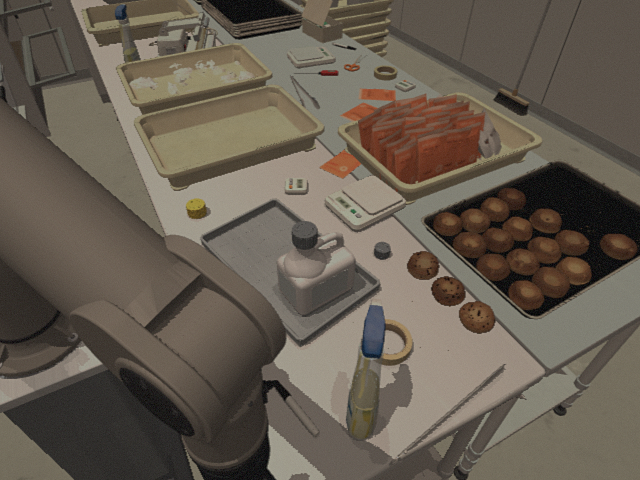

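View pics/top0.png

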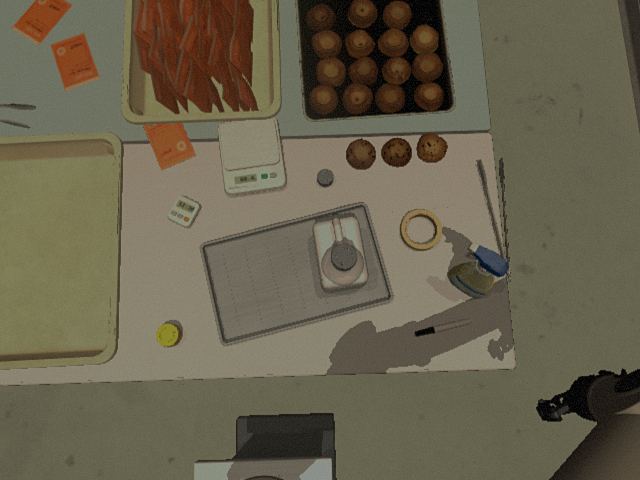

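Candidates for the cap, in scene pixels: large grey on the jug's neck (304,235), small grey on the table (382,250) and yellow (196,208). The large grey one fits, because yellow is excluded and it is the larger of the other two, sitting on the jug. I'll measure it and confirm with one crop.

Run:
```python
from h import *
from scipy.optimize import least_squares
fs={n:viewer.grab_frame(n) for n in("scene","top")}
s=fs["scene"]["pixels"]; t=fs["top"]["pixels"]
a=cv2.resize(s[190:330,240:420],None,fx=2.2,fy=2.2,interpolation=3);b=cv2.resize(t[160:300,270:410],(308,308),interpolation=3)
cv2.imwrite("pics/crop1.png",np.hstack([a,b])[:,:,::-1])
th=np.linspace(0,2*np.pi,40)
def pts(p,rad,h): return np.r_[[[p[0]+rad*np.cos(x),p[1]+rad*np.sin(x),p[2]+z] for x in th for z in(0,-h)]]
obs={}
for n,f in fs.items():
    for d in viewer.trace(f,"cap")[:3]:
        m=d["pixels"];ys,xs=np.where(m);print(n,d["rect"],m.sum(),xs.mean(),ys.mean())
        p=at_z(f,xs.mean(),ys.mean(),0.01);print('  at table',p.round(3),' at .215',at_z(f,xs.mean(),ys.mean(),.215).round(3))
        if (n=="scene" and abs(xs.mean()-304)<10) or (n=="top" and abs(xs.mean()-344)<10): obs[n]=d["rect"]
def box(f,p):
    q=proj(f,pts(p,.027,.034));return np.r_[q.min(0),q.max(0)]
res=least_squares(lambda p:np.concatenate([box(fs[n],p)-obs[n] for n in obs]),[.35,-.2,.22])
print("cap top",res.x.round(4),res.fun.round(1))
```

```text
scene [292.9, 217.8, 319.6, 247.6] 635 304.46614173228346 234.58110236220472
  at table [ 0.674 -0.017  0.01 ]  at .215 [ 0.579 -0.209  0.215]
scene [186.5, 198.4, 206.3, 217.7] 329 196.6838905775076 208.10638297872342
  at table [0.446 0.229 0.01 ]  at .215 [ 0.407 -0.023  0.215]
scene [372.7, 243.9, 386.2, 260.1] 198 382.64646464646466 250.43939393939394
  at table [ 0.828 -0.166  0.01 ]  at .215 [ 0.696 -0.322  0.215]
top [331.8, 239.8, 358.1, 270.6] 530 343.46415094339625 257.0641509433962
  at table [ 0.617 -0.207  0.01 ]  at .215 [ 0.581 -0.198  0.215]
top [157.8, 324.8, 181.7, 350.2] 487 168.58521560574948 334.9609856262834
  at table [0.44  0.221 0.01 ]  at .215 [0.431 0.164 0.215]
top [318.7, 168.1, 333.1, 187.7] 256 324.7578125 177.71484375
  at table [ 0.824 -0.167  0.01 ]  at .215 [ 0.756 -0.165  0.215]
cap top [ 0.586  -0.2015  0.228 ] [-0.2  0.1 -0.7 -0.   0.2  0.9  0.1 -1.8]
```

View pics/crop1.png

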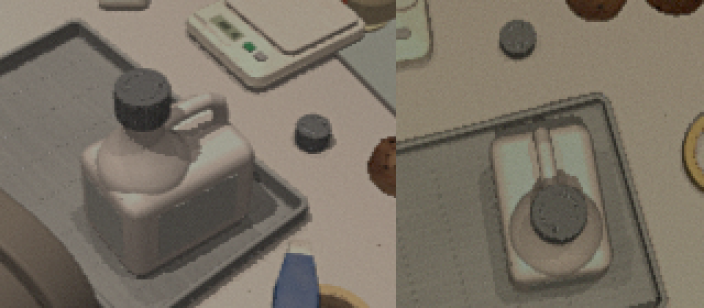

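The crop confirms it: large grey ribbed cap on the jug's neck (crop 140,100 and 558,213), with the small grey one loose on the table. I'll rise first, then move over.

>>> {"fn": "play_rows", "kwargs": {"commands": [[[-1, 0, 0, -0.5, 0], [-1, 0, 0, -0.9, 0], [-1, 0, 0, -0.9, 0], [-1, 0, 0, -0.9, 0], [-1, 0.3, -0.15, -0.9, 0], [-1, 0.6, -0.3, -0.9, 0], [-1, 1, -0.5, -0.9, 0], [-1, 1, -0.5, -0.9, 0], [-1, 1, -0.5, -0.9, 0], [-1, 1, -0.5, -0.9, 0], [-1, 1, -0.5, -0.9, 0], [-1, 1, -0.5, -0.9, 0]]]}}

```text
clock: 1.6
tcp_pos: [0.433, -0.4278, 0.3818]
orientation: [3.059, 0.712, 0.0]
contact_force: [-0.4, -0.8, -0.5]
grip_width: 0.085
gripper_force: 0.0
```

```bash
cat >> h.py <<'E'
from scipy.spatial.transform import Rotation as R
def st():
    o=get_obs();print("t",round(float(o["clock"]),2),"tcp",o["tcp_pos"].round(4),"rv",o["orientation"].round(3),"F",o["contact_force"].round(1),"M",o["moment"].round(2),"w",round(float(o["grip_width"]),4),"gf",round(float(o["gripper_force"]),1),"J",o["joints"].round(2));return o
def to(o,P):
    return (R.from_rotvec(o["orientation"]).inv().apply(np.array(P)-o["tcp_pos"])/0.2).round(3)
E
python3 - <<'E'
from h import *
o=st();print(to(o,[.585,-.2,.34]))
print(R.from_rotvec(o["orientation"]).as_matrix().round(2))
f=viewer.grab_frame("top")
for d in viewer.trace(f,"drip_tray")[:1]:
    m=d["pixels"].astype(np.uint8);h=cv2.convexHull(np.argwhere(m)[:,::-1].astype(np.float32))
    b=cv2.boxPoints(cv2.minAreaRect(h));print(b.round(0))
    P=np.array([at_z(f,*c,.02) for c in b]);print(P.round(3),P.mean(0).round(3),np.linalg.norm(np.diff(P,axis=0),axis=1).round(3))
for d in viewer.trace(f,"jug")[:1]:print(d["rect"])
for t in("spray_bottle","tape_roll","marker"):
    for d in viewer.trace(f,t)[:1]:
        ys,xs=np.where(d["pixels"]);print(t,d["score"],at_z(f,xs.mean(),ys.mean(),.02).round(3))
E
```

```text
t 1.6 tcp [ 0.433  -0.4278  0.3818] rv [3.059 0.712 0.   ] F [-0.4 -0.8 -0.5] M [ 0.01  0.02 -0.01] w 0.085 gf 0.0 J [ 0.73  0.26 -0.06  1.46  0.02  1.42 -0.45]
[ 1.185 -0.687  0.209]
[[ 0.9   0.44  0.  ]
 [ 0.44 -0.9  -0.  ]
 [-0.    0.   -1.  ]]
[[195. 243.]
 [368. 199.]
 [395. 303.]
 [221. 347.]]
[[ 0.661  0.16   0.02 ]
 [ 0.76  -0.275  0.02 ]
 [ 0.499 -0.326  0.02 ]
 [ 0.408  0.093  0.02 ]] [ 0.582 -0.087  0.02 ] [0.446 0.266 0.428]
[309.1, 219.0, 368.4, 289.7]
spray_bottle 0.88 [ 0.569 -0.533  0.02 ]
tape_roll 0.71 [ 0.675 -0.402  0.02 ]
marker 0.74 [ 0.437 -0.434  0.02 ]
```

>>> {"fn": "play_rows", "kwargs": {"commands": [[[-1, 0.2, -0.1, 0, 0], [-1, 0.4, -0.22, 0, 0], [-1, 0.6, -0.34, 0, 0], [-1, 0.8, -0.46, 0, 0], [-1, 1, -0.58, 0, 0], [-1, 1, -0.687, 0, 0], [-1, 1, -0.687, 0.2, 0], [-1, 1, -0.687, 0.3, 0], [-1, 1, -0.687, 0.3, 0]]]}}

```text
clock: 2.65
tcp_pos: [0.549, -0.2168, 0.3168]
orientation: [-3.057, -0.708, 0.011]
contact_force: [-0.3, -0.5, -0.1]
grip_width: 0.0858
gripper_force: 0.0
```

Run:
```python
from h import *
o=st();print(to(o,[.585,-.2,.32]))
from scipy.optimize import least_squares
th=np.linspace(0,2*np.pi,60)
def box(f,x,y,z=.22):
    q=proj(f,[[x+.027*np.cos(a),y+.027*np.sin(a),z-h] for a in th for h in(0,.034)]);return np.r_[q.min(0),q.max(0)]
for n in("scene","top"):
    f=viewer.grab_frame(n);save(f,n+"1.png")
    for d in viewer.trace(f,"cap")[:3]: print(n,round(d["score"],2),d["rect"])
    print(box(f,.585,-.2).round(1), proj(f,o["tcp_pos"]).round(0))
```

```text
t 2.65 tcp [ 0.549  -0.2168  0.3168] rv [-3.057 -0.708  0.011] F [-0.3 -0.5 -0.1] M [-0.02  0.07  0.04] w 0.0858 gf 0.0 J [ 0.43  0.27 -0.2   1.6   0.05  1.29 -0.89]
[ 0.198  0.004 -0.017]
scene 0.84 [295.5, 222.8, 316.7, 248.3]
scene 0.81 [185.7, 200.4, 206.9, 217.4]
scene 0.77 [374.7, 240.9, 389.8, 260.5]
[292.1 220.5 318.1 250. ] [[291. 203.]]
top 0.7 [319.6, 169.2, 335.8, 188.5]
[331.2 241.9 357.3 269.9] [[356. 264.]]
```

>>> {"fn": "play_rows", "kwargs": {"commands": [[[-1, 0.1, 0, 0, 0], [-1, 0.198, 0.004, 0, 0], [-1, 0.198, 0.004, 0.1, 0], [-1, 0.198, 0.004, 0.2, 0], [-1, 0.198, 0.004, 0.3, 0], [-1, 0.198, 0.004, 0.35, 0], [-1, 0.198, 0.004, 0.35, 0]]]}}

```text
clock: 3.43
tcp_pos: [0.5867, -0.2013, 0.2505]
orientation: [-3.06, -0.706, 0.003]
contact_force: [-0.3, -0.1, -0.1]
grip_width: 0.0853
gripper_force: 0.0
```

Run:
```python
from h import *
o=st();print(to(o,[.585,-.2,.182]))
a=[]
for n,(x0,x1,y0,y1) in {"scene":(240,380,180,285),"top":(270,410,205,310)}.items():
    f=viewer.grab_frame(n);p=f["pixels"].copy()
    a.append(cv2.resize(p[y0:y1,x0:x1],(392,294),interpolation=3))
    for d in viewer.trace(f,"cap")[:2]: print(n,d["rect"])
cv2.imwrite("pics/crop2.png",np.hstack(a)[:,:,::-1])
```

```text
t 3.43 tcp [ 0.5867 -0.2013  0.2505] rv [-3.06e+00 -7.06e-01  3.00e-03] F [-0.3 -0.1 -0.1] M [0.02 0.04 0.02] w 0.0853 gf 0.0 J [ 0.39  0.36 -0.21  1.62  0.08  1.17 -0.95]
[-0.004 -0.009  0.342]
scene [186.8, 203.2, 206.7, 216.3]
scene [372.7, 241.6, 385.4, 261.9]
top [156.8, 322.8, 182.0, 349.8]
```

View pics/crop2.png

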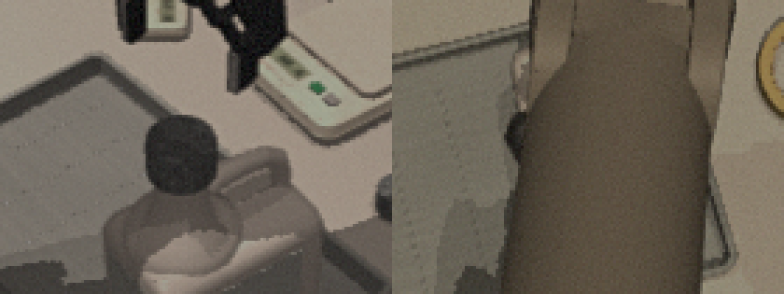

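Fingers straddle the cap (tips at crop 135,35 and 240,90; cap below at 182,130). Descending.

>>> {"fn": "play_rows", "kwargs": {"commands": [[[-1, -0.004, -0.009, 0.08, 0], [-1, -0.004, -0.009, 0.16, 0], [-1, -0.004, -0.009, 0.24, 0], [-1, -0.004, -0.009, 0.3, 0], [-1, -0.004, -0.009, 0.335, 0], [-1, -0.004, -0.009, 0.335, 0], [-1, -0.004, -0.009, 0.335, 0]]]}}

```text
clock: 4.22
tcp_pos: [0.5864, -0.1996, 0.1852]
orientation: [3.061, 0.708, 0.001]
contact_force: [0.3, 0.2, 0.1]
grip_width: 0.0854
gripper_force: 0.0
```

>>> {"fn": "play_rows", "kwargs": {"commands": [[[0, 0, 0, 0, 0], [0, 0, 0, 0, 0], [0, 0, 0, 0, 0], [0, 0, 0, 0, 0], [0, 0, 0, 0, 0], [0, 0, 0, 0, 0]]], "grip_force": 20}}

```text
clock: 4.72
tcp_pos: [0.5855, -0.1956, 0.1855]
orientation: [-3.055, -0.711, 0.001]
contact_force: [-5.7, 8.9, 8.0]
grip_width: 0.0436
gripper_force: 10.4
```

```bash
python3 -c "
from h import *
st()"
```

```text
t 4.72 tcp [ 0.5855 -0.1956  0.1855] rv [-3.055e+00 -7.110e-01  1.000e-03] F [-5.7  8.9  8. ] M [ 1.97  1.31 -0.07] w 0.0436 gf 10.4 J [ 0.38  0.41 -0.21  1.7   0.09  1.04 -0.97]
```

Run:
```python
from h import *
a=[]
o=get_obs()
for n,(x0,x1,y0,y1) in {"scene":(255,355,185,260),"top":(270,410,205,310)}.items():
    f=viewer.grab_frame(n);p=f["pixels"].copy()
    print(n,proj(f,[o["tcp_pos"],[.585,-.2,.22],[.585,-.2,.186]]).round(0))
    a.append(cv2.resize(p[y0:y1,x0:x1],(392,294),interpolation=3))
cv2.imwrite("pics/crop3.png",np.hstack(a)[:,:,::-1])
```

```text
scene [[305. 240.]
 [305. 229.]
 [305. 241.]]
top [[342. 257.]
 [344. 255.]
 [344. 257.]]
```

View pics/crop3.png

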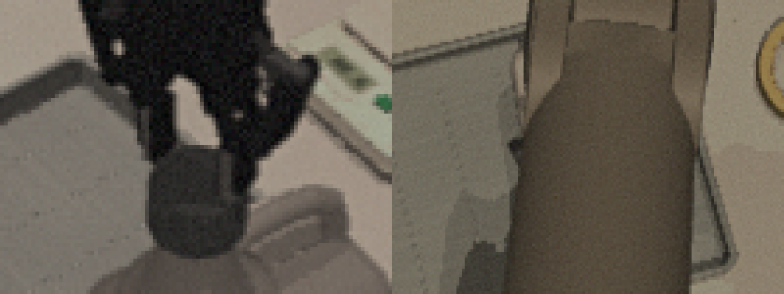

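Run:
```python
from h import *
f=viewer.grab_frame("scene")
u=np.array([.44,-.9])
for z in(.18,.19,.2,.21,.22):
    out=[]
    for s in(25,-25):
        q=proj(f,[*(np.array([.5855,-.1975])+u*s/1000),z])[0]; out+=[round((q[0]-255)*3.92),round((q[1]-185)*3.92)]
    print(z,"right",out[:2],"left",out[2:])
for c in([.585,-.2],[.585,-.196]): 
  for z in(.22,.186):
    q=proj(f,[[c[0]+.027*np.cos(a),c[1]+.027*np.sin(a),z] for a in np.linspace(0,6.28,60)]);print(c,z,((q.min(0)-[255,185])*3.92).round(),((q.max(0)-[255,185])*3.92).round())
```

```text
0.18 right [233, 243] left [160, 205]
0.19 right [233, 230] left [159, 192]
0.2 right [233, 217] left [159, 179]
0.21 right [233, 203] left [158, 165]
0.22 right [233, 190] left [158, 151]
[0.585, -0.2] 0.22 [145. 139.] [247. 209.]
[0.585, -0.2] 0.186 [147. 185.] [247. 255.]
[0.585, -0.196] 0.22 [142. 135.] [244. 204.]
[0.585, -0.196] 0.186 [144. 181.] [243. 250.]
```

The picture shows both tips at the height of the cap's top rim (crop 150,160 and 237,195 project to z≈0.215). At 43 mm opening they closed on top of the cap, so the fingers sit about 30 mm higher than the TCP reading suggests. I'll open and go lower in guarded steps.

>>> {"fn": "play_rows", "kwargs": {"commands": [[[-1, 0, 0, -0.05, 0], [-1, 0, 0, -0.05, 0], [-1, 0, 0, -0.05, 0], [-1, 0, 0, -0.05, 0], [-1, 0, 0, -0.05, 0], [-1, 0, 0, 0, 0], [-1, 0, 0, 0.04, 0], [-1, 0, 0, 0.08, 0], [-1, 0, 0, 0.08, 0]]]}}

```text
clock: 5.62
tcp_pos: [0.5843, -0.1991, 0.1657]
orientation: [-3.059, -0.708, 0.006]
contact_force: [-0.2, 0.3, 0.5]
grip_width: 0.0853
gripper_force: 0.0
```

Run:
```python
from h import *
o=st();a=[]
for n,(x0,x1,y0,y1) in {"scene":(255,355,185,260),"top":(270,410,205,310)}.items():
    f=viewer.grab_frame(n);a.append(cv2.resize(f["pixels"][y0:y1,x0:x1],(392,294) if n=="top" else (392,294),interpolation=3))
g=np.clip(np.hstack(a).astype(float)*1.6,0,255).astype(np.uint8)
cv2.imwrite("pics/crop4.png",g[:,:,::-1])
```

```text
t 5.62 tcp [ 0.5843 -0.1991  0.1657] rv [-3.059 -0.708  0.006] F [-0.2  0.3  0.5] M [ 0.03  0.11 -0.06] w 0.0853 gf 0.0 J [ 0.38  0.43 -0.21  1.72  0.1   1.01 -0.97]
```

View pics/crop4.png

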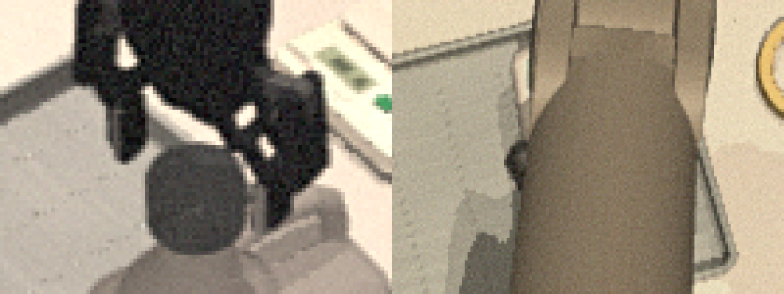

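The tips now straddle the cap, at crop (122,162) and (275,222), centred on it (197,195) with z≈0.205. I'll go 18 mm lower and close.

>>> {"fn": "play_rows", "kwargs": {"commands": [[[-1, 0, 0, 0.03, 0], [-1, 0, 0, 0.06, 0], [-1, 0, 0, 0.09, 0], [-1, 0, 0, 0.09, 0]]]}}

```text
clock: 6.05
tcp_pos: [0.585, -0.1993, 0.149]
orientation: [-3.06, -0.708, 0.003]
contact_force: [-0.5, 0.2, 0.2]
grip_width: 0.0854
gripper_force: 0.0
```

>>> {"fn": "play_rows", "kwargs": {"commands": [[[0.1, 0, 0, 0, 0], [0.1, 0, 0, 0, 0], [0.1, 0, 0, 0, 0], [0.1, 0, 0, 0, 0], [0.1, 0, 0, 0, 0], [0.1, 0, 0, 0, 0], [0.1, 0, 0, 0, 0]]], "grip_force": 20}}

```text
clock: 6.63
tcp_pos: [0.5859, -0.1985, 0.1516]
orientation: [-3.06, -0.709, -0.0]
contact_force: [-3.0, 3.4, 6.6]
grip_width: 0.0543
gripper_force: 21.4
```

```bash
python3 -c "
from h import *
st()"
```

```text
t 6.63 tcp [ 0.5859 -0.1985  0.1516] rv [-3.06  -0.709 -0.   ] F [-3.   3.4  6.6] M [ 0.66  0.71 -0.04] w 0.0543 gf 21.4 J [ 0.38  0.44 -0.2   1.73  0.1   0.97 -0.98]
```

>>> {"fn": "play_rows", "kwargs": {"commands": [[[0.4, 0, -0.006, 0, 0], [0.4, 0, -0.006, 0, 0], [0.4, 0, -0.006, 0.01, 0], [0.4, 0, -0.006, 0.02, 0], [0.4, 0, -0.006, 0.02, 0]]], "grip_force": 60}}

```text
clock: 7.05
tcp_pos: [0.586, -0.1984, 0.1491]
orientation: [3.06, 0.708, 0.002]
contact_force: [-6.4, 1.4, 14.4]
grip_width: 0.0536
gripper_force: 62.5
```

```bash
python3 -c "
from h import *
st()"
```

```text
t 7.05 tcp [ 0.586  -0.1984  0.1491] rv [3.06e+00 7.08e-01 2.00e-03] F [-6.4  1.4 14.4] M [ 0.43  1.2  -0.  ] w 0.0536 gf 62.5 J [ 0.38  0.45 -0.2   1.74  0.11  0.97 -0.98]
```

>>> {"fn": "play_rows", "kwargs": {"commands": [[[0.4, -0.008, -0.003, 0, -0.04], [0.4, -0.008, -0.003, 0, -0.08], [0.4, -0.008, -0.003, 0, -0.12], [0.4, -0.008, -0.003, 0, -0.16], [0.4, -0.008, -0.003, 0, -0.2]]]}}

```text
clock: 7.47
tcp_pos: [0.5855, -0.1978, 0.1494]
orientation: [2.909, 1.183, 0.006]
contact_force: [-3.1, 3.3, 12.3]
grip_width: 0.0533
gripper_force: 62.3
```

```bash
python3 -c "
from h import *
st()"
```

```text
t 7.47 tcp [ 0.5855 -0.1978  0.1494] rv [2.909 1.183 0.006] F [-3.1  3.3 12.3] M [ 0.6   0.66 -0.06] w 0.0533 gf 62.3 J [ 0.43  0.45 -0.27  1.74  0.14  0.97 -0.69]
```

>>> {"fn": "play_rows", "kwargs": {"commands": [[[0.4, 0, -0.006, 0.01, -0.04], [0.4, 0, -0.006, 0.015, -0.08], [0.4, 0, -0.006, 0.015, -0.12], [0.4, 0, -0.006, 0.015, -0.16], [0.4, 0, -0.006, 0.015, -0.2]]]}}

```text
clock: 7.88
tcp_pos: [0.5852, -0.197, 0.1471]
orientation: [2.686, 1.623, 0.007]
contact_force: [-0.3, 3.0, 10.8]
grip_width: 0.0531
gripper_force: 62.2
```

```bash
python3 -c "
from h import *
st()"
```

```text
t 7.88 tcp [ 0.5852 -0.197   0.1471] rv [2.686 1.623 0.007] F [-0.3  3.  10.8] M [ 0.61  0.44 -0.03] w 0.0531 gf 62.2 J [ 0.48  0.46 -0.34  1.74  0.18  0.97 -0.41]
```

>>> {"fn": "play_rows", "kwargs": {"commands": [[[0.4, 0.003, -0.002, 0.006, 0], [0.4, 0.003, -0.002, 0.012, 0], [0.4, 0.003, -0.002, 0.012, -0.05], [0.4, 0.003, -0.002, 0.012, -0.1], [0.4, 0.003, -0.002, 0.012, -0.12]]]}}

```text
clock: 8.3
tcp_pos: [0.585, -0.1968, 0.1456]
orientation: [2.521, 1.868, 0.005]
contact_force: [-6.5, 2.5, 22.9]
grip_width: 0.0535
gripper_force: 63.2
```

```bash
python3 -c "
from h import *
st()"
```

```text
t 8.3 tcp [ 0.585  -0.1968  0.1456] rv [2.521 1.868 0.005] F [-6.5  2.5 22.9] M [ 0.58  1.4  -0.03] w 0.0535 gf 63.2 J [ 0.51  0.46 -0.38  1.74  0.21  0.97 -0.25]
```

>>> {"fn": "play_rows", "kwargs": {"commands": [[[0.4, 0, -0.007, -0.008, 0], [0.4, 0, -0.007, -0.008, -0.04], [0.4, 0, -0.007, -0.008, -0.08], [0.4, 0, -0.007, -0.008, -0.12]]]}}

```text
clock: 8.63
tcp_pos: [0.5843, -0.1967, 0.1459]
orientation: [2.334, 2.095, 0.006]
contact_force: [-1.0, 1.8, 11.5]
grip_width: 0.0538
gripper_force: 62.2
```

```bash
python3 -c "
from h import *
st()"
```

```text
t 8.63 tcp [ 0.5843 -0.1967  0.1459] rv [2.334 2.095 0.006] F [-1.   1.8 11.5] M [0.22 0.1  0.03] w 0.0538 gf 62.2 J [ 0.54  0.47 -0.42  1.74  0.23  0.98 -0.08]
```

>>> {"fn": "play_rows", "kwargs": {"commands": [[[0.4, 0, 0, 0.004, 0], [0.4, 0, 0, 0.004, -0.04], [0.4, 0, 0, 0.004, -0.08], [0.4, 0, 0, 0.004, -0.12], [0.4, 0, 0, 0.004, -0.16]]]}}

```text
clock: 9.05
tcp_pos: [0.584, -0.1961, 0.1457]
orientation: [2.053, 2.372, 0.005]
contact_force: [-3.1, 3.1, 17.7]
grip_width: 0.0537
gripper_force: 62.7
```

```bash
python3 -c "
from h import *
st()"
```

```text
t 9.05 tcp [ 0.584  -0.1961  0.1457] rv [2.053 2.372 0.005] F [-3.1  3.1 17.7] M [ 0.63  0.68 -0.14] w 0.0537 gf 62.7 J [ 0.58  0.48 -0.48  1.74  0.26  0.99  0.15]
```

>>> {"fn": "play_rows", "kwargs": {"commands": [[[0.4, 0.002, -0.002, 0, -0.04], [0.4, 0.002, -0.002, 0, -0.08], [0.4, 0.002, -0.002, 0, -0.12], [0.4, 0.002, -0.002, 0, -0.16]]]}}

```text
clock: 9.38
tcp_pos: [0.5835, -0.1958, 0.1457]
orientation: [1.74, 2.61, 0.003]
contact_force: [-3.6, 3.1, 17.1]
grip_width: 0.0532
gripper_force: 62.7
```

```bash
python3 -c "
from h import *
st()"
```

```text
t 9.38 tcp [ 0.5835 -0.1958  0.1457] rv [1.74  2.61  0.003] F [-3.6  3.1 17.1] M [ 0.6   0.76 -0.14] w 0.0532 gf 62.7 J [ 0.62  0.49 -0.54  1.73  0.29  0.99  0.37]
```

>>> {"fn": "play_rows", "kwargs": {"commands": [[[0.4, 0.003, -0.002, 0, -0.04], [0.4, 0.003, -0.002, 0, -0.08], [0.4, 0.003, -0.002, 0, -0.12]]]}}

```text
clock: 9.63
tcp_pos: [0.583, -0.1957, 0.1457]
orientation: [1.486, 2.761, 0.002]
contact_force: [-3.2, 1.8, 17.2]
grip_width: 0.0534
gripper_force: 62.7
```

```bash
python3 -c "
from h import *
st()"
```

```text
t 9.63 tcp [ 0.583  -0.1957  0.1457] rv [1.486e+00 2.761e+00 2.000e-03] F [-3.2  1.8 17.2] M [ 0.45  0.7  -0.15] w 0.0534 gf 62.7 J [ 0.65  0.5  -0.58  1.73  0.31  1.    0.54]
```

Yaw 123.4°, still dragging (0.15 N m). Continuing.

>>> {"fn": "play_rows", "kwargs": {"commands": [[[0.4, 0.001, -0.003, 0, -0.04], [0.4, 0.001, -0.003, 0, -0.08]]]}}

```text
clock: 9.8
tcp_pos: [0.5827, -0.1959, 0.1457]
orientation: [1.31, 2.849, 0.002]
contact_force: [-2.2, 1.9, 16.8]
grip_width: 0.053
gripper_force: 62.6
```

>>> {"fn": "play_rows", "kwargs": {"commands": [[[0.4, 0, 0, 0, 0]]]}}

```text
clock: 9.88
tcp_pos: [0.5827, -0.1959, 0.1457]
orientation: [1.309, 2.849, 0.002]
contact_force: [-2.2, 2.0, 16.4]
grip_width: 0.0535
gripper_force: 62.7
```

```bash
python3 -c "
from h import *
st()"
```

```text
t 9.88 tcp [ 0.5827 -0.1959  0.1457] rv [1.309e+00 2.849e+00 2.000e-03] F [-2.2  2.  16.4] M [ 0.35  0.51 -0.01] w 0.0535 gf 62.7 J [ 0.67  0.5  -0.61  1.73  0.33  1.    0.66]
```

>>> {"fn": "play_rows", "kwargs": {"commands": [[[0.4, 0, 0, 0, -0.03], [0.4, 0, 0, 0, -0.06]]]}}

```text
clock: 10.05
tcp_pos: [0.5825, -0.1961, 0.1457]
orientation: [1.176, 2.907, 0.001]
contact_force: [-3.1, 0.9, 16.2]
grip_width: 0.0534
gripper_force: 62.7
```

```bash
python3 -c "
from h import *
st()"
```

```text
t 10.05 tcp [ 0.5825 -0.1961  0.1457] rv [1.176e+00 2.907e+00 1.000e-03] F [-3.1  0.9 16.2] M [ 0.32  0.59 -0.12] w 0.0534 gf 62.7 J [ 0.69  0.51 -0.63  1.73  0.34  1.01  0.74]
```

>>> {"fn": "play_rows", "kwargs": {"commands": [[[0.4, 0, -0.002, 0, -0.03], [0.4, 0, -0.002, 0, -0.06]]]}}

```text
clock: 10.22
tcp_pos: [0.5823, -0.1963, 0.1457]
orientation: [1.037, 2.959, 0.001]
contact_force: [-3.4, 0.4, 15.8]
grip_width: 0.0536
gripper_force: 62.7
```

```bash
python3 -c "
from h import *
st()"
```

```text
t 10.22 tcp [ 0.5823 -0.1963  0.1457] rv [1.037e+00 2.959e+00 1.000e-03] F [-3.4  0.4 15.8] M [ 0.22  0.52 -0.18] w 0.0536 gf 62.7 J [ 0.7   0.51 -0.65  1.73  0.36  1.01  0.82]
```

>>> {"fn": "play_rows", "kwargs": {"commands": [[[0.4, 0, -0.003, 0.001, -0.025], [0.4, 0, -0.003, 0.001, -0.05]]]}}

```text
clock: 10.38
tcp_pos: [0.582, -0.1966, 0.1457]
orientation: [0.922, 2.997, 0.001]
contact_force: [-3.0, 2.3, 17.8]
grip_width: 0.0535
gripper_force: 62.7
```

```bash
python3 -c "
from h import *
st()"
```

```text
t 10.38 tcp [ 0.582  -0.1966  0.1457] rv [9.220e-01 2.997e+00 1.000e-03] F [-3.   2.3 17.8] M [ 0.4   0.67 -0.54] w 0.0535 gf 62.7 J [ 0.72  0.52 -0.67  1.73  0.37  1.02  0.89]
```

A sharp rise of moment: that is the end stop, so the cap is past release (about 18° ago). I'll back off 5°, ease up, then lift gently.

>>> {"fn": "play_rows", "kwargs": {"commands": [[[0.4, 0, 0, 0, 0.04], [0.4, 0, 0, 0, 0.055], [0.4, 0, 0, -0.01, 0.055], [0.4, 0, 0, -0.02, 0.055], [0.4, 0, 0, -0.035, 0.055], [0.4, 0, 0, -0.045, 0.055], [0.4, 0, 0, -0.045, 0.055]]]}}

```text
clock: 10.97
tcp_pos: [0.581, -0.1968, 0.1526]
orientation: [1.052, 2.956, 0.001]
contact_force: [2.1, 0.4, 3.3]
grip_width: 0.0532
gripper_force: 62.4
```

```bash
python3 -c "
from h import *
st()"
```

```text
t 10.97 tcp [ 0.581  -0.1968  0.1526] rv [1.052e+00 2.956e+00 1.000e-03] F [2.1 0.4 3.3] M [ 0.17 -0.55 -0.03] w 0.0532 gf 62.4 J [ 0.71  0.5  -0.65  1.73  0.35  1.03  0.82]
```

>>> {"fn": "play_rows", "kwargs": {"commands": [[[0.4, 0, 0, -0.008, 0], [0.4, 0, 0, -0.016, 0], [0.4, 0, 0, -0.024, 0], [0.4, 0, 0, -0.024, 0]]]}}

```text
clock: 11.3
tcp_pos: [0.5792, -0.1968, 0.1553]
orientation: [-1.054, -2.959, -0.0]
contact_force: [3.7, 0.2, -0.6]
grip_width: 0.0534
gripper_force: 63.4
```

```bash
python3 -c "
from h import *
st()"
```

```text
t 11.3 tcp [ 0.5792 -0.1968  0.1553] rv [-1.054 -2.959 -0.   ] F [ 3.7  0.2 -0.6] M [ 0.04 -0.69 -0.02] w 0.0534 gf 63.4 J [ 0.71  0.5  -0.65  1.72  0.34  1.03  0.82]
```

>>> {"fn": "play_rows", "kwargs": {"commands": [[[0.4, -0.008, 0.006, 0, 0], [0.4, -0.008, 0.006, -0.01, 0], [0.4, -0.008, 0.006, -0.02, 0], [0.4, -0.008, 0.006, -0.03, 0], [0.4, -0.008, 0.006, -0.03, 0]]]}}

```text
clock: 11.72
tcp_pos: [0.5812, -0.1969, 0.162]
orientation: [1.054, 2.959, -0.0]
contact_force: [0.3, 0.4, -1.2]
grip_width: 0.0533
gripper_force: 63.4
```

```bash
python3 -c "
from h import *
st()"
```

```text
t 11.72 tcp [ 0.5812 -0.1969  0.162 ] rv [ 1.054  2.959 -0.   ] F [ 0.3  0.4 -1.2] M [-0.04  0.02  0.03] w 0.0533 gf 63.4 J [ 0.71  0.5  -0.65  1.71  0.34  1.05  0.83]
```

>>> {"fn": "play_rows", "kwargs": {"commands": [[[0.4, 0, 0, -0.1, 0], [0.4, 0, 0, -0.2, 0], [0.4, 0, 0, -0.3, 0], [0.4, 0, 0, -0.4, 0], [0.4, 0, 0, -0.5, 0], [0.4, 0, 0, -0.5, 0], [0.4, 0, 0, -0.5, 0], [0.4, 0, 0, -0.5, 0]]]}}

```text
clock: 12.38
tcp_pos: [0.5806, -0.1969, 0.2608]
orientation: [-1.053, -2.959, 0.001]
contact_force: [-0.2, -0.1, -0.5]
grip_width: 0.0532
gripper_force: 63.4
```

Run:
```python
from h import *
o=st();print(to(o,[.56,.02,o["tcp_pos"][2]]))
f=viewer.grab_frame("scene");g=np.clip(cv2.resize(f["pixels"][120:345,180:400],None,fx=2.4,fy=2.4,interpolation=3)*1.4,0,255).astype(np.uint8);cv2.imwrite("pics/c5.png",g[:,:,::-1])
```

```text
t 12.38 tcp [ 0.5806 -0.1969  0.2608] rv [-1.053e+00 -2.959e+00  1.000e-03] F [-0.2 -0.1 -0.5] M [ 0.02  0.02 -0.  ] w 0.0532 gf 63.4 J [ 0.73  0.41 -0.68  1.6   0.27  1.23  0.89]
[0.765 0.775 0.   ]
```

View pics/c5.png

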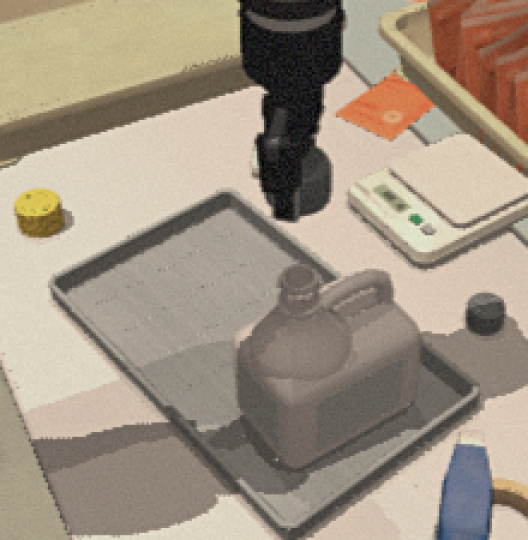

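The cap is off, held upright in the gripper at (305,180), and the neck is bare at (298,280). Moving over the tray's empty half.

>>> {"fn": "play_rows", "kwargs": {"commands": [[[0.4, 0.1, 0.1, 0, 0], [0.4, 0.2, 0.2, 0, 0], [0.4, 0.3, 0.3, 0, 0], [0.4, 0.4, 0.4, 0, 0], [0.4, 0.5, 0.5, 0, 0], [0.4, 0.6, 0.6, 0, 0], [0.4, 0.7, 0.7, 0, 0], [0.4, 0.765, 0.775, 0, 0], [0.4, 0.765, 0.775, 0.1, 0], [0.4, 0.765, 0.775, 0.2, 0], [0.4, 0.765, 0.775, 0.3, 0], [0.4, 0.765, 0.775, 0.3, 0]]]}}

```text
clock: 13.43
tcp_pos: [0.5572, 0.0192, 0.1967]
orientation: [-1.05, -2.953, 0.005]
contact_force: [-0.4, -1.0, -1.7]
grip_width: 0.0535
gripper_force: 63.4
```

>>> {"fn": "play_rows", "kwargs": {"commands": [[[0.4, 0, 0, 0.15, 0], [0.4, 0, 0, 0.3, 0], [0.4, 0, 0, 0.45, 0], [0.4, 0, 0, 0.6, 0], [0.4, 0, 0, 0.7, 0], [0.4, 0, 0, 0.8, 0], [0.4, 0, 0, 0.85, 0], [0.4, 0, 0, 0.85, 0], [0.4, 0, 0, 0.85, 0]]]}}

```text
clock: 14.18
tcp_pos: [0.5608, 0.0201, 0.032]
orientation: [-1.054, -2.959, -0.0]
contact_force: [-0.2, -0.1, -1.1]
grip_width: 0.0534
gripper_force: 63.4
```

Run:
```python
from h import *
o=st()
c,s=-.22,.975
v=o["tcp_pos"][:2]-[.582,-.087];print("tray x,y",v@[s,.22],v@[-.22,s])
f=viewer.grab_frame("scene");g=np.clip(cv2.resize(f["pixels"][150:300,190:390],None,fx=3,fy=3,interpolation=3)*1.5,0,255).astype(np.uint8);cv2.imwrite("pics/c6.png",g[:,:,::-1])
```

```text
t 14.18 tcp [0.5608 0.0201 0.032 ] rv [-1.054 -2.959 -0.   ] F [-0.2 -0.1 -1.1] M [-0.02  0.01  0.01] w 0.0534 gf 63.4 J [ 0.34  0.6  -0.64  1.93  0.5   0.78  0.31]
tray x,y 0.00291704211596382 0.10906584756854842
```

View pics/c6.png

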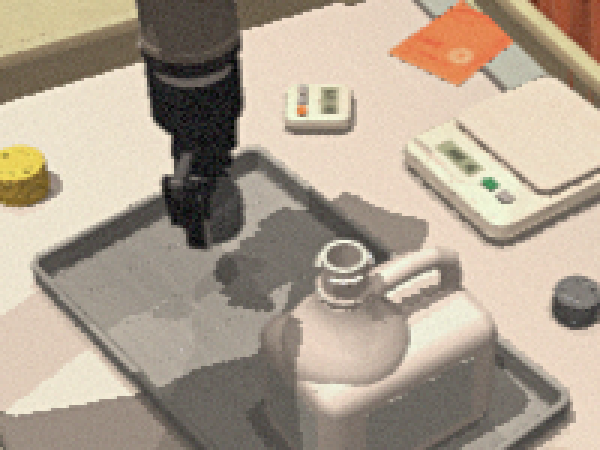

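Cap held upright over the tray's empty half (215,210), well clear of the jug. Lowering.

>>> {"fn": "play_rows", "kwargs": {"commands": [[[0.4, 0, 0, 0.07, 0], [0.4, 0, 0, 0.13, 0], [0.4, 0, 0, 0.18, 0], [0.4, 0, 0, 0.21, 0], [0.4, 0, 0, 0.225, 0], [0.4, 0, 0, 0.235, 0], [0.4, 0, 0, 0.24, 0], [0.4, 0, 0, 0.24, 0]]]}}

```text
clock: 14.9
tcp_pos: [0.5607, 0.0201, -0.0164]
orientation: [1.054, 2.96, 0.0]
contact_force: [-0.1, -0.5, -0.2]
grip_width: 0.0531
gripper_force: 63.4
```

>>> {"fn": "play_rows", "kwargs": {"commands": [[[0.4, 0, 0, 0.01, 0], [0.4, 0, 0, 0.02, 0], [0.4, 0, 0, 0.02, 0]]]}}

```text
clock: 15.15
tcp_pos: [0.5605, 0.0199, -0.0205]
orientation: [-1.054, -2.96, 0.0]
contact_force: [0.2, 0.4, -1.4]
grip_width: 0.053
gripper_force: 63.4
```

>>> {"fn": "play_rows", "kwargs": {"commands": [[[0.4, 0, 0, 0.008, 0], [0.4, 0, 0, 0.015, 0], [0.4, 0, 0, 0.015, 0]]]}}

```text
clock: 15.4
tcp_pos: [0.5604, 0.0199, -0.0236]
orientation: [-1.054, -2.959, 0.0]
contact_force: [-0.7, -0.6, -0.7]
grip_width: 0.0531
gripper_force: 63.4
```

>>> {"fn": "play_rows", "kwargs": {"commands": [[[0.4, 0, 0, 0.006, 0], [0.4, 0, 0, 0.012, 0], [0.4, 0, 0, 0.012, 0]]]}}

```text
clock: 15.65
tcp_pos: [0.5604, 0.0199, -0.026]
orientation: [-1.054, -2.959, 0.0]
contact_force: [-0.1, 0.0, -0.8]
grip_width: 0.0536
gripper_force: 63.4
```

>>> {"fn": "play_rows", "kwargs": {"commands": [[[0.4, 0, 0, 0.005, 0], [0.4, 0, 0, 0.01, 0], [0.4, 0, 0, 0.01, 0]]]}}

```text
clock: 15.9
tcp_pos: [0.5604, 0.0199, -0.028]
orientation: [-1.054, -2.959, 0.0]
contact_force: [0.2, -0.9, 0.1]
grip_width: 0.0533
gripper_force: 63.4
```

>>> {"fn": "play_rows", "kwargs": {"commands": [[[0.4, 0, 0, 0.005, 0], [0.4, 0, 0, 0.01, 0], [0.4, 0, 0, 0.01, 0]]]}}

```text
clock: 16.15
tcp_pos: [0.5605, 0.0199, -0.03]
orientation: [-1.054, -2.959, 0.0]
contact_force: [-0.1, 0.2, -0.0]
grip_width: 0.0534
gripper_force: 63.4
```

>>> {"fn": "play_rows", "kwargs": {"commands": [[[0.4, 0, 0, 0.004, 0], [0.4, 0, 0, 0.008, 0], [0.4, 0, 0, 0.008, 0]]]}}

```text
clock: 16.4
tcp_pos: [0.5606, 0.02, -0.0302]
orientation: [1.053, 2.959, -0.002]
contact_force: [-5.3, -2.2, 13.5]
grip_width: 0.0531
gripper_force: 69.2
```

Contact is at the height predicted for the cap resting on the floor. I'll relieve the pressure and release.

>>> {"fn": "play_rows", "kwargs": {"commands": [[[0.4, 0, 0, -0.006, 0], [0.4, 0, 0, -0.006, 0]]], "grip_force": 20}}

```text
clock: 16.57
tcp_pos: [0.5609, 0.02, -0.0298]
orientation: [1.053, 2.959, 0.0]
contact_force: [0.5, -0.1, -1.0]
grip_width: 0.0533
gripper_force: 63.5
```

>>> {"fn": "play_rows", "kwargs": {"commands": [[[-0.3, 0, 0, 0, 0], [-0.6, 0, 0, 0, 0], [-1, 0, 0, 0, 0], [-1, 0, 0, 0, 0], [-1, 0, 0, 0, 0], [-1, 0, 0, 0, 0], [-1, 0, 0, 0, 0]]]}}

```text
clock: 17.15
tcp_pos: [0.5606, 0.02, -0.0302]
orientation: [-1.054, -2.96, 0.0]
contact_force: [0.4, -0.3, 0.2]
grip_width: 0.0857
gripper_force: 0.0
```

>>> {"fn": "play_rows", "kwargs": {"commands": [[[-1, 0, 0, -0.05, 0], [-1, 0, 0, -0.15, 0], [-1, 0, 0, -0.3, 0], [-1, 0, 0, -0.5, 0], [-1, 0, 0, -0.7, 0], [-1, 0, 0, -0.9, 0], [-1, 0, 0, -0.9, 0], [-1, 0, 0, -0.9, 0]]]}}

```text
clock: 17.82
tcp_pos: [0.5624, 0.0203, 0.1533]
orientation: [1.052, 2.954, 0.003]
contact_force: [0.2, 0.4, -1.0]
grip_width: 0.0852
gripper_force: 0.0
```

Run:
```python
from h import *
st()
f=viewer.grab_frame("scene");g=np.clip(cv2.resize(f["pixels"][150:300,190:390],None,fx=3,fy=3,interpolation=3)*1.5,0,255).astype(np.uint8);cv2.imwrite("pics/c7.png",g[:,:,::-1])
for d in viewer.trace(f,"cap"): print(d["rect"],d["score"])
q=proj(f,[[.5605+.027*np.cos(a),.02+.027*np.sin(a),z] for a in np.linspace(0,6.28,60) for z in(.004,.038)]);print(q.min(0),q.max(0))
```

```text
t 17.82 tcp [0.5624 0.0203 0.1533] rv [1.052 2.954 0.003] F [ 0.2  0.4 -1. ] M [-0.04 -0.01  0.02] w 0.0852 gf 0.0 J [ 0.43  0.44 -0.74  1.84  0.35  0.99  0.43]
[254.1, 228.1, 272.7, 244.2] 0.78
[184.0, 199.6, 207.1, 219.4] 0.77
[277.9, 230.9, 354.2, 315.8] 0.58
[373.3, 241.0, 386.5, 261.1] 0.51
[249.87428593 225.25010379] [271.09229332 248.35815722]
```

View pics/c7.png

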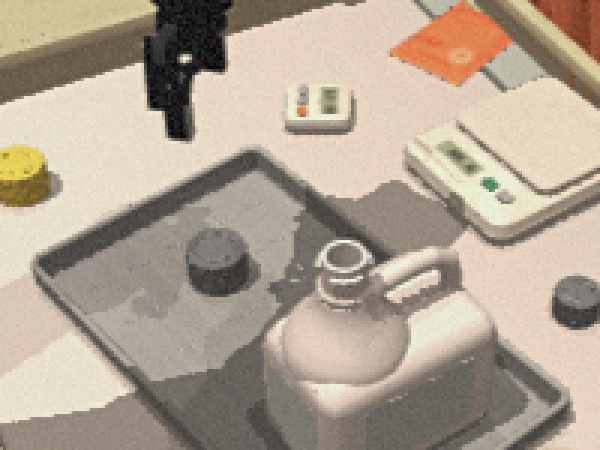

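The cap stands upright on the tray floor at (217,262), the gripper is clear of it, and the bystanders are in place.

```bash
python3 -c "
from bench import r
print(r.hand_in())"
```

```text
the job is handed in; nothing more can be done
None
```

The job is handed in: the cap is off the jug and stands right way up on the floor of the drip tray's empty half, set down gently at about 18 s. While turning I met the end stop once, reading about 0.54 N m against your 0.4 N m limit, and backed off at once; hand-in returned no verdict.

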